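# Latch the teal 3D-pen case at the drawing workshop

## Task

The teal pen case on the workshop table is packed: latch it. Swing the latch's wire loop over so that its yellow bar drops behind the brass hook on the other half of the case, then push the red-tipped lever over and fold it down flat until it stays shut by itself. The grey case is still being packed: do not touch it.

Things in the scene. Friction and masses are not known exactly. Their poses are not given: they have to be found in the camera images.
- teal_pivot (a point): Middle of the lever's hinge pin on the teal hard case (fixed; 160 wide, 120 high, seam and latch on its flat top), 14 mm above the case top. x: level, along the latch, across the seam to the brass hook; y: along the pin; z: up. Case top spans x = -60 to +80 mm, seam at +22; the half beyond it is held ajar 5 mm by foam, hinged at its foot, and is drawn shut by the latch.
- teal_keeper (a point): Seat of the latched bar in the brass hook (28 mm wide, 12.5 mm high) on the ajar half, 4 mm above its top; 44 mm along the latch from the lever's hinge when shut, about 5 mm more at the start; axes as the hinge's. The hook's wall face is 3 mm nearer the lever; its lip, 9.5 mm above the case top, overhangs to 5 mm beyond the seat. Folding the lever draws the bar in under the lip.
- teal_bar (a point): Middle of the wire loop's yellow end bar (6 mm thick, 44 long, along the hinge pin). Loop legs 40 mm apart, one each side of the lever, free on a pin in the lever 16 mm from its hinge; bar to pin 61.6 mm. It starts leaning back from the hook, 80 to 90 mm above the case top. Pushed (under 1 N) past upright it falls onto the case top 12 to 18 mm beyond the seat. Use the point, not the axes.
- teal_lever (a joint): Lever angle, rad: 0 flat towards the hook, 1.57 upright, 3.14 flat back on its stop (latched). 46 mm long from the hinge, 22 wide, 7 to 8 thick; red tip 30 wide, last 18 mm. Starts at 0.9 to 1.2, its tip below the bar; stays put while the loop is slack. Hooked, it tightens from about 2.0, springs back if let go before about 2.8 and, pressed flat past its dead point (2.96), stays. Under 8 N at the tip.
- grey_case: The grey case of the same shape and size as the teal one, with the same kind of latch, also open, standing beside it (at least 260 mm centre to centre); origin on the table under its lever's hinge, x along its latch to its hook, z up. Not to be touched.

How it is judged:
On the way:
1. the loop's bar lies beyond the brass hook, on the case top (x of teal_bar in the frame of teal_keeper above -0.002 m and z of teal_bar in the frame of teal_keeper below 0.005 m), for 0.2 s.
At the end, for the whole second after the job is handed in: The teal case's lever is folded down flat past its dead point (above 3.0 rad) and stays so by itself, with the loop's bar caught under the lip of the brass hook (within 8 mm of its seat) (value of joint teal_lever above 3 rad and distance between teal_bar and teal_keeper below 0.008 m); the robot touches nothing.
It fails at once if the robot touches the grey case or its latch (contact force between any of the fingers, the arm and grey_case above 0.5 N).
It also fails if it takes over 35 s, if anything falls off the work surface, if the arm or the gripper's body presses on something with over 40 N, if the wrist force passes 120 N, or if a joint passes its speed limit or range.

## Robot

A 6-joint arm with a two-finger parallel gripper is mounted at the origin on the work surface. World frame = base frame: x ahead of the robot, y to its left, z up, the work surface at z = 0. Lengths are in m, angles in rad, forces in N, time in s.
With the tool pointing down it reaches from about 0.35 to 0.775 m from the base axis. Payload 7.3 kg.
Tool frame: the origin (TCP) lies midway between the tips of the shut fingers; the grasp point (between the pads) lies grasp_offset behind it (grasp_offset is the distance from the TCP to the grasp point, in m); z points along the fingers, y is the line along which they close (so a half turn about z gives the same grasp; the last joint's range is limited). The gripper opens to 92 mm and grips with 3 to 60 N. Pads are 19 mm wide; open, the fingers measure 130 mm over their backs; the gripper's body (75 mm by 190 mm) begins 47 mm behind the grasp point.
Start: joints at [-1.365, 0.342, 1.524, -0, 1.275, -0.146], TCP at [0.181, -0.493, 0.193] pointing down, gripper open.
Joint ranges: [-2.53, 2.53], [-0.77, 2.02], [0.04, 2.7], [-1, 4.14], [0.28, 2.66], [-3.11, 3.11]. Speed limits (rad/s): [2.57, 2.57, 3.14, 3.14, 3.14, 3.14].

## Interface

Orientations are given as [roll, pitch, yaw] about the fixed x, y, z axes, in that order (R = Rz(yaw) Ry(pitch) Rx(roll)).
In Python, from cell import * gives the robot as it stands.
- The arm moves only by the tool step_arm, never from a script. Its argument "plan" is a list of rows, each a list of 5 numbers: the closure, from -1 (fully open) to 1 (shut), then the shift along the tool's x, y, z in m, then the turn about the tool's z in rad. In form: [[hand, x, y, z, twist], ...]. A call has 1 to 20 rows; each row is the pose to reach, as a shift and turn from the pose commanded when the call began, along the tool's axes at that moment; what a row does not reach only later rows make up. A row lasts 1/8 s, in which the tool goes at most 62.5 mm and 10.7 degrees, less where a joint would pass 70% of its speed; a pose out of reach is approached as far as the arm can. A call with a gripper value outside its range is refused whole. The fingers move at their own pace and stop on an object; "grip_force" is the grip in N (left out, the last holds). Time passes only in rows, so rows that repeat a pose let the fingers close. It gives the time, the measured TCP pose, the force, the opening and the grip force at its end, in the units of the state.
- observe(): the state, without advancing time (a new reading comes with each control period).
- read_camera(name): name is "scene" or "top" or "wrist"; returns a dict with "img" (384x512x3 uint8, red, green, blue), "range_z" (384x512 float32, m along the optical axis (not along the pixel's ray), 0 where there is no reading), "fx", "fy", "cx", "cy" (pixels), "R" (3x3) and "t" (3): a world point X has camera coordinates R X + t; the wrist camera has in their place "T_tool_cam" (4x4, takes a point from camera to tool coordinates, whose origin is the TCP and whose axes are the flange's). Camera axes: x right, y down, z forward; pixel columns grow to the right and rows downward; lengths in m; the calibration is good to about 2 mm. A picture is of the moment at which its call begins: read the wrist's pose just before it.
- hand_in(): hands the job in; it is judged then, once.
The state is a dict: "time": time; "qpos": joint angles; "qvel": joint speeds; "joint_efforts": joint torques, N m; "tool_pos": TCP position; "tool_rot": TCP orientation; "contact_force": force on the tool from outside, world axes, zero at the start; "torque": the same for the moment, N m; "opening": finger opening in m; "grip_force": force on a finger pad.
Only numpy, scipy, OpenCV 4.12 (cv2) and the standard library are available. Lean on these libraries where they do the work, as an engineer would, in place of code of your own. Each camera call takes 0.05 s, during which the arm holds its last target. There are 200 camera calls.

## Working session

There is one attempt and no reset: what is moved stays moved. The work goes in short steps, Python scripts to look and compute and a tool call to move; the robot and the scene stay as the last step left them, time stands still between calls to the robot, and variables do not carry over. Pictures are saved under pics/ and viewed, at most 10 in all, crops included, and the job is handed in when it is done.

Besides the shell and the picture viewer there is one more tool, called after "Request:" by a JSON object that holds its "method" and its "body". step_arm: Moves the arm, as the interface text tells. Its arguments: {"type":"object","properties":{"plan":{"type":"array","items":{"type":"array","items":{"type":"number"}}},"grip_force":{"type":"number"}},"required":["plan"]}

```bash
mkdir -p pics; cat > h.py <<'E'
from cell import *
import numpy as np, cv2
from scipy.spatial.transform import Rotation as Ro
def tool():
    s=observe(); T=np.eye(4); T[:3,:3]=Ro.from_euler('xyz',s['tool_rot']).as_matrix(); T[:3,3]=s['tool_pos']; return T
def cloud(name):
    T=tool(); c=read_camera(name); z=c['range_z']; v,u=np.indices(z.shape)
    P=np.stack([(u-c['cx'])/c['fx']*z,(v-c['cy'])/c['fy']*z,z],-1)
    if name=='wrist':
        M=T@c['T_tool_cam']; W=P@M[:3,:3].T+M[:3,3]
    else: W=(P-c['t'])@c['R']
    W[z==0]=np.nan
    return c['img'],W
def save(n,img): cv2.imwrite(n,img[:,:,::-1])
E
python3 - <<'E'
from h import *
s=observe(); print(s)
for n in ('scene','top'):
    i,W=cloud(n); np.savez(n+'.npz',i=i,W=W); 
    if n=='scene': a=i
save('pics/a.png',np.vstack([a,i])[:, :])
E
```

```text
{'time': 0.0, 'qpos': array([-1.36501462e+00,  3.42680046e-01,  1.52505885e+00, -1.18076201e-05,
        1.27538724e+00, -1.45980820e-01]), 'qvel': array([-1.33151470e-03, -9.92044281e-05,  9.35383453e-04, -1.43297159e-03,
        3.58910509e-04,  5.72765738e-04]), 'joint_efforts': array([ 1.15057514e-04, -4.31246710e+01, -2.44215059e+01,  7.18762306e-02,
        5.59891749e-02, -1.41873629e-04]), 'tool_pos': array([ 0.18081865, -0.49237232,  0.19225255]), 'tool_rot': array([-3.14007383e+00, -2.11894615e-04,  3.51765809e-01]), 'contact_force': array([0.22025539, 0.49596325, 0.59058837]), 'torque': array([-0.00633723, -0.0385909 , -0.01536854]), 'grip_force': 0.0, 'opening': 0.09160341027434171}
```

```bash
python3 - <<'E'
from h import *
a=np.load('scene.npz')['i'];b=np.load('top.npz')['i']
save('pics/b.png',cv2.resize(np.hstack([a,b]),(800,300),interpolation=cv2.INTER_AREA))
E
```

```text
(no output)
```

View pics/b.png

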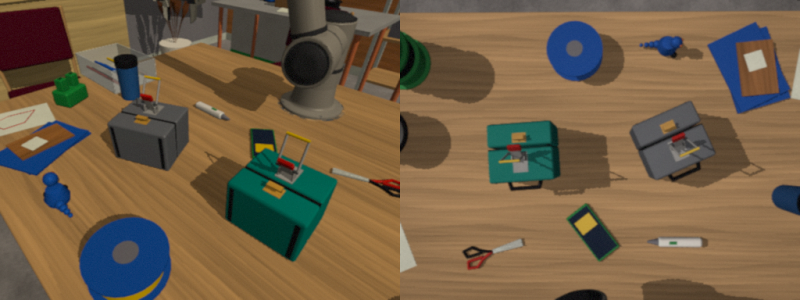

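```bash
python3 - <<'E'
from h import *
for n in ('top','scene'):
    d=np.load(n+'.npz'); i,W=d['i'],d['W']; h=cv2.cvtColor(i,cv2.COLOR_RGB2HSV); H,S,V=[h[...,k].astype(int) for k in range(3)]
    z=W[...,2]; x,y=W[...,0],W[...,1]
    teal=(H>75)&(H<95)&(S>120)&(z>.10)&(z<.135)
    print(n,'teal',teal.sum(), np.nanmedian(z[teal]))
    pts=W[teal]; r=cv2.minAreaRect((pts[:,:2]*1000).astype(np.float32)); print(r)
    c=np.array(r[0])/1000
    near=(np.hypot(x-c[0],y-c[1])<.14)&(z>.118)
    for nm,m in dict(red=((H<6)|(H>174))&(S>150)&(V>80),yel=(H>22)&(H<34)&(S>130)&(V>120),brass=(H>12)&(H<=22)&(S>120)&(V>100)&(z<.16)).items():
        p=W[m&near]; 
        if len(p): print(nm,len(p),np.median(p,0).round(4),np.percentile(p,5,0).round(4),np.percentile(p,95,0).round(4), np.argwhere(m&near).mean(0))
save('pics/c.png',np.hstack([cv2.resize(np.load('scene.npz')['i'][150:340,270:450],(400,422)),cv2.resize(np.load('top.npz')['i'][145:250,100:210],(400,422))]))
E
```

```text
top teal 4792 0.11911763226289204
((525.7804565429688, -94.5555419921875), (749.2966918945312, 158.33323669433594), 85.79513549804688)
red 109 [ 0.5798 -0.1739  0.1743] [ 0.5722 -0.1857  0.1663] [ 0.5869 -0.1618  0.177 ] [175.1559633  355.91743119]
yel 3 [ 0.5514 -0.1997  0.2063] [ 0.5499 -0.2006  0.2047] [ 0.5529 -0.1963  0.2068] [191.         375.66666667]
brass 188 [ 0.6074 -0.161   0.1288] [ 0.5967 -0.1768  0.1186] [ 0.618  -0.1478  0.1327] [162.00531915 343.09042553]
scene teal 6870 0.11921734902647164
((-258.16912841796875, -418.92852783203125), (2162.5966796875, 643.5140991210938), 24.468584060668945)
```

View pics/c.png

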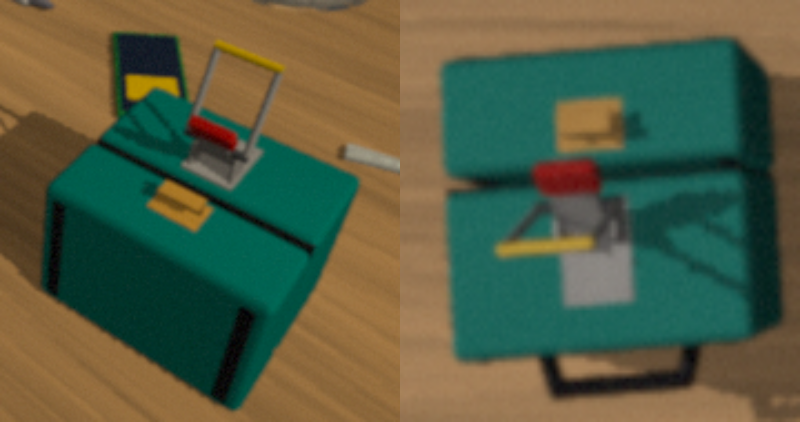

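```bash
cat > seg.py <<'E'
from h import *
def seg(i,W,C,zmin=.121):
    h=cv2.cvtColor(i,cv2.COLOR_RGB2HSV); H,S,V=[h[...,k].astype(int) for k in range(3)]
    x,y,z=W[...,0],W[...,1],W[...,2]; near=np.hypot(x-C[0],y-C[1])<.14
    o={}
    t=(H>75)&(H<95)&(S>100)&(z>.112)&(z<.128)&near
    o['teal']=W[t]
    for nm,m in dict(red=((H<6)|(H>174))&(S>150)&(V>80),yel=(H>=22)&(H<34)&(S>130)&(V>100)&(z>.16),brass=(H>10)&(H<=24)&(S>100)&(V>90)&(z<.16)).items(): o[nm]=W[m&near&(z>zmin)]
    return o
E
python3 - <<'E'
from seg import *
d=np.load('top.npz'); print(d['W'][195,160])
C=d['W'][195,160]
for n in ('top','scene'):
    d=np.load(n+'.npz'); o=seg(d['i'],d['W'],C)
    for k,p in o.items():
        if len(p)<4: print(n,k,len(p),p); continue
        p=p.astype(np.float32)
        r=cv2.minAreaRect(p[:,:2]*1000)
        print(n,k,len(p),np.median(p,0).round(4),p.min(0).round(4),p.max(0).round(4),np.round(r[0],1),np.round(r[1],1),r[2])
E
```

```text
[0.54444117 0.17366429 0.15194697]
top teal 4766 [0.5466 0.1803 0.1191] [0.4727 0.112  0.1121] [0.6215 0.276  0.1243] [546.  194.2] [142.6 156.8] 4.303762435913086
top red 124 [0.5547 0.1949 0.1706] [0.5495 0.1817 0.1609] [0.5618 0.2101 0.1757] [555.6 195.9] [12.3 28.4] 0.30605900287628174
top yel 73 [0.5252 0.1947 0.2088] [0.5218 0.1724 0.2058] [0.5286 0.2148 0.2117] [525.5 193.6] [ 5.  42.6] 3.7285754680633545
top brass 122 [0.5819 0.1968 0.131 ] [0.5693 0.1819 0.121 ] [0.5921 0.2114 0.1339] [581.6 196.6] [20.9 29.3] 9.542774200439453
scene teal 6225 [0.5666 0.2195 0.1194] [0.4748 0.1139 0.112 ] [0.6255 0.2798 0.1229] [548.2 196. ] [145.2 158.6] 4.389942169189453
scene red 123 [0.5606 0.1992 0.1719] [0.5503 0.1826 0.1588] [0.5643 0.2115 0.175 ] [559.7 197.7] [10.6 29.7] 17.006397247314453
scene yel 121 [0.5274 0.1946 0.2084] [0.524  0.1729 0.2055] [0.531  0.2156 0.2103] [527.3 194.3] [ 6.4 42.8] 3.2704293727874756
scene brass 192 [0.5841 0.1999 0.1315] [0.5702 0.184  0.121 ] [0.5952 0.2156 0.1336] [585.6 199.9] [22.2 32.5] 20.378883361816406
```

Request:
{"method": "step_arm", "body": {"plan": [[1, 0, 0, -0.06, 0], [1, 0, 0, -0.12, 0], [1, 0.05, -0.03, -0.13, 0], [1, 0.1, -0.055, -0.13, 0], [1, 0.15, -0.08, -0.13, -0.18], [1, 0.2, -0.105, -0.13, -0.36], [1, 0.25, -0.13, -0.13, -0.54], [1, 0.289, -0.152, -0.13, -0.72], [1, 0.315, -0.21, -0.13, -0.9], [1, 0.34, -0.265, -0.13, -1.08], [1, 0.365, -0.32, -0.13, -1.26], [1, 0.39, -0.375, -0.13, -1.294], [1, 0.411, -0.427, -0.13, -1.294], [1, 0.46, -0.46, -0.13, -1.294], [1, 0.49, -0.5, -0.13, -1.294], [1, 0.515, -0.537, -0.13, -1.294], [1, 0.515, -0.537, -0.13, -1.294], [1, 0.515, -0.537, -0.13, -1.294]]}}

```text
time: 2.35
tool_pos: [0.479, 0.1883, 0.3225]
tool_rot: [-3.14, 0.001, 1.646]
contact_force: [-0.4, 1.2, -0.3]
opening: 0.0004
grip_force: 0.0
```

```bash
python3 - <<'E'
from seg import *
i,W=cloud('wrist'); save('pics/w1.png',i); np.savez('w1.npz',i=i,W=W)
o=seg(i,W,(.545,.195))
u=np.array([np.cos(.075),np.sin(.075)]);v=np.array([-u[1],u[0]])
for k,p in o.items():
    if len(p)<4: print(k,len(p)); continue
    p=p.astype(np.float32); r=cv2.minAreaRect(p[:,:2]*1000)
    q=p[:,:2]-[.536,.1945]; L=np.c_[q@u,q@v,p[:,2]]
    print(k,len(p),np.median(p,0).round(4),'L',np.percentile(L,2,0).round(4),np.percentile(L,98,0).round(4),r)
E
```

```text
teal 11139 [0.5436 0.2171 0.1204] L [-0.0581 -0.0734  0.1161] [0.0792 0.0764 0.1225] ((546.6964721679688, 195.96127319335938), (142.8628387451172, 156.12246704101562), 4.195605754852295)
red 387 [0.5551 0.1964 0.1708] L [ 0.0131 -0.0135  0.1622] [0.027  0.014  0.1752] ((556.0722045898438, 195.98001098632812), (14.686272621154785, 28.828800201416016), 4.3629374504089355)
yel 255 [0.5258 0.1939 0.2097] L [-0.0586 -0.0215  0.2075] [-0.0071  0.03    0.4419] ((512.8687744140625, 206.67359924316406), (32.9691162109375, 74.56543731689453), 46.381874084472656)
brass 364 [0.5809 0.1996 0.132 ] L [ 0.0031 -0.0137  0.1211] [0.0549 0.0151 0.1472] ((564.9814453125, 195.62509155273438), (60.23897933959961, 30.996631622314453), 10.756292343139648)
```

View pics/w1.png

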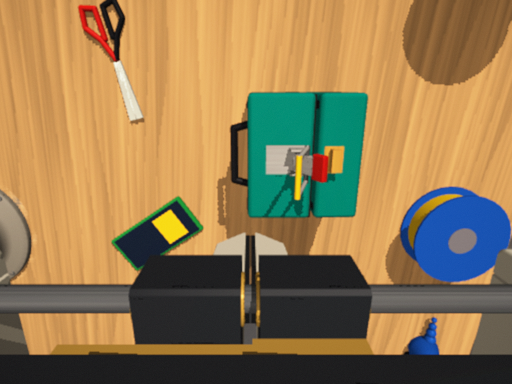

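Request:
{"method": "step_arm", "body": {"plan": [[1, 0.002, 0, 0.06, 0], [1, 0.002, 0, 0.11, 0], [1, 0.002, 0, 0.125, 0], [1, 0.002, 0.01, 0.125, 0], [1, 0.002, 0.02, 0.125, 0], [1, 0.002, 0.03, 0.125, 0], [1, 0.002, 0.037, 0.125, 0], [1, 0.002, 0.044, 0.125, 0], [1, 0.002, 0.051, 0.125, 0], [1, 0.002, 0.058, 0.125, 0], [1, 0.002, 0.062, 0.125, 0], [1, 0.002, 0.062, 0.125, 0], [1, 0.002, 0.062, 0.08, 0], [1, 0.002, 0.062, 0.05, 0], [1, 0.002, 0.062, 0.05, 0]]}}

```text
time: 4.28
tool_pos: [0.542, 0.1957, 0.2755]
tool_rot: [3.136, -0.001, 1.646]
contact_force: [-0.2, 0.3, -0.3]
opening: 0.0008
grip_force: 0.0
```

```bash
python3 - <<'E'
from seg import *
i,W=cloud('scene'); j,X=cloud('top')
save('pics/d.png',np.hstack([cv2.resize(i[150:340,270:450],(400,422)),cv2.resize(j[145:250,100:210],(400,422))]))
for a,b in((i,W),(j,X)):
  o=seg(a,b,(.545,.195)); h=cv2.cvtColor(a,cv2.COLOR_RGB2HSV)
  m=(h[...,0]>=23)&(h[...,0]<34)&(h[...,1]>150)&(h[...,2]>100)&(np.hypot(b[...,0]-.57,b[...,1]-.195)<.08)
  o['yel']=b[m]
  for k in('red','yel'):
    p=o[k]; print(k,len(p), np.median(p,0).round(4) if len(p) else '')
E
```

```text
red 124 [0.5607 0.1992 0.1719]
yel 99 [0.5279 0.1943 0.2085]
red 123 [0.5547 0.1947 0.1705]
yel 24 [0.5243 0.203  0.2084]
```

View pics/d.png

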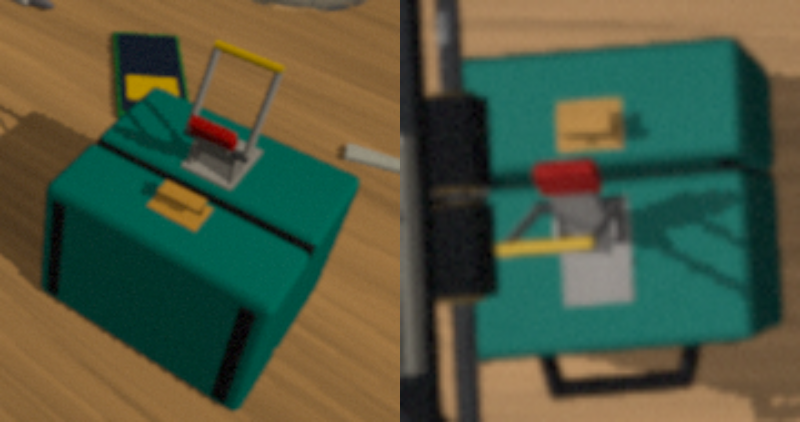

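Request:
{"method": "step_arm", "body": {"plan": [[1, 0, -0.05, 0, 0], [1, 0, -0.062, 0, 0], [1, 0, -0.062, 0.06, 0], [1, 0, -0.062, 0.08, 0], [1, 0, -0.062, 0.08, 0], [1, 0, -0.05, 0.08, 0], [1, 0, -0.04, 0.08, 0], [1, 0, -0.03, 0.08, 0], [1, 0, -0.02, 0.08, 0], [1, 0, -0.01, 0.08, 0], [1, 0, 0, 0.08, 0], [1, 0, 0, 0.08, 0]]}}

```text
time: 5.88
tool_pos: [0.5416, 0.1953, 0.1926]
tool_rot: [-3.141, 0.0, 1.646]
contact_force: [-0.5, -0.4, 0.2]
opening: 0.0001
grip_force: 0.0
```

```bash
python3 - <<'E'
from seg import *
i,W=cloud('scene')
save('pics/e.png',cv2.resize(i[60:320,240:460],(440,520)))
E
```

```text
(no output)
```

View pics/e.png

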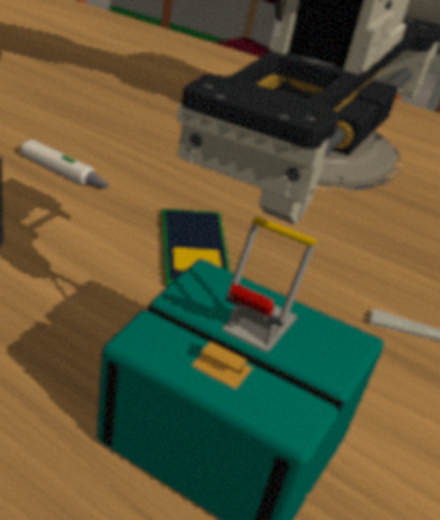

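```bash
python3 - <<'E'
from seg import *
print(observe()['tool_pos'],observe()['qpos'])
i,W=cloud('scene'); c=read_camera('scene')
M=np.linalg.norm
for P in ([.5416,.1953,.1926],[.526,.194,.208],[.49,.19,.2]):
    q=c['R']@np.array(P)+c['t']; print(P, q[0]/q[2]*c['fx']+c['cx'], q[1]/q[2]*c['fy']+c['cy'], q[2])
print('cam',-c['R'].T@c['t'])
for r in range(150,184,3): print(r,[tuple(W[r,k].round(3)) for k in (372,380,386)], i[r,380])
E
```

```text
[0.5410977  0.19531528 0.19261247] [ 2.13262744e-01  4.35331429e-01  1.38104682e+00 -9.58754461e-05
  1.32577587e+00  1.38363383e-01]
[0.5416, 0.1953, 0.1926] 374.1686731926235 188.96795857507837 0.4857693978708484
[0.526, 0.194, 0.208] 381.65079397153687 174.62138375883652 0.48589825502858963
[0.49, 0.19, 0.2] 390.47788878806637 168.0926506521905 0.513476417162087
cam [0.93314771 0.35152127 0.48178854]
150 [(np.float64(0.627), np.float64(0.217), np.float64(0.298)), (np.float64(0.626), np.float64(0.224), np.float64(0.301)), (np.float64(0.624), np.float64(0.23), np.float64(0.302))] [96 89 74]
153 [(np.float64(0.625), np.float64(0.217), np.float64(0.293)), (np.float64(0.626), np.float64(0.225), np.float64(0.297)), (np.float64(0.625), np.float64(0.231), np.float64(0.3))] [99 92 77]
156 [(np.float64(0.558), np.float64(0.188), np.float64(0.249)), (np.float64(0.627), np.float64(0.226), np.float64(0.295)), (np.float64(0.625), np.float64(0.231), np.float64(0.296))] [91 84 71]
159 [(np.float64(0.557), np.float64(0.189), np.float64(0.244)), (np.float64(0.558), np.float64(0.199), np.float64(0.2
[... 927 characters left out ...]
), np.float64(0.192), np.float64(0.208)), (np.float64(0.208), np.float64(0.081), np.float64(0.001))] [169 132   0]
177 [(np.float64(0.244), np.float64(0.064), np.float64(0.001)), (np.float64(0.528), np.float64(0.193), np.float64(0.205)), (np.float64(0.527), np.float64(0.201), np.float64(0.208))] [115  86  31]
180 [(np.float64(0.253), np.float64(0.07), np.float64(0.0)), (np.float64(0.242), np.float64(0.084), np.float64(0.002)), (np.float64(0.233), np.float64(0.094), np.float64(0.002))] [137 102  57]
183 [(np.float64(0.265), np.float64(0.076), np.float64(0.001)), (np.float64(0.249), np.float64(0.088), np.float64(-0.001)), (np.float64(0.241), np.float64(0.099), np.float64(0.001))] [144 107  60]
```

```bash
python3 - <<'E'
from h import *
import cell; print([k for k in dir(cell) if not k.startswith('_')], getattr(cell,'grasp_offset',None))
T=tool();i,W=cloud('wrist'); L=(W-T[:3,3])@T[:3,:3]
m=(L[...,2]>-.08)&(np.abs(L[...,1])<.05)&(np.abs(L[...,0])<.03)
idx=np.argwhere(m); print(len(idx),np.nanmax(L[m],0),np.nanmin(L[m],0))
for r in range(226,330,8): print(r,[tuple(L[r,k].round(3)) for k in (200,230,244,250,262,290)])
i,W=cloud('top')
print(W[150:250:6,100:200:8,2].round(2))
E
```

```text
['IKError', 'grasp_offset', 'hand_in', 'observe', 'read_camera'] 0.0188
9748 [0.02998707 0.04997452 0.11794207] [-0.02999137 -0.04999402 -0.07996981]
226 [(np.float64(-0.031), np.float64(-0.044), np.float64(0.071)), (np.float64(-0.031), np.float64(-0.017), np.float64(0.07)), (np.float64(-0.032), np.float64(-0.005), np.float64(0.072)), (np.float64(-0.019), np.float64(0.001), np.float64(0.044)), (np.float64(-0.012), np.float64(0.01), np.float64(0.028)), (np.float64(-0.032), np.float64(0.036), np.float64(0.072))]
234 [(np.float64(-0.04), np.float64(-0.044), np.float64(0.072)), (np.float64(0.001), np.float64(-0.011), np.float64(-0.014)), (np.float64(0.011), np.float64(-0.003), np.float64(-0.036)), (np.float64(-0.02), np.float64(0.001), np.float64(0.029)), (np.float64(-0.039), np.float64(0.011), np.float64(0.072)), (np.float64(-0.04), np.float64(0.037), np.float64(0.073))]
242 [(np.float64(-0.047), np.float64(-0.045), np.float64(0.071)), (np.float64(0.01), np.float64(-0.009), np.float64(-0.045)), (np.float64(0.011), np.float64(-0.002), np.float64(-0.045)), (np.float64(0.009), np.float64(0
[... 4518 characters left out ...]
15  0.18  0.12  0.12  0.12  0.12
   0.11]
 [ 0.54  0.44  0.4   0.34  0.31  0.31  0.21  0.12  0.12  0.12  0.12  0.12
   0.11]
 [ 0.54  0.43  0.4   0.34  0.32  0.32  0.12  0.12  0.12  0.12  0.12  0.12
   0.11]
 [ 0.53  0.42  0.39  0.39  0.32  0.32  0.12  0.12  0.12  0.12  0.12  0.12
   0.12]
 [ 0.53  0.39  0.39  0.39  0.12  0.31  0.12  0.12  0.12  0.12  0.12  0.12
   0.12]
 [ 0.39  0.39  0.39  0.39  0.33  0.31  0.12  0.12  0.12  0.12  0.12  0.12
   0.12]
 [ 0.39  0.39  0.39  0.33  0.33  0.31  0.   -0.    0.   -0.    0.09  0.
  -0.  ]
 [ 0.33  0.33  0.34  0.33  0.33  0.31  0.09  0.09  0.09  0.09  0.08  0.
  -0.  ]
 [ 0.34  0.34  0.34  0.33  0.33  0.33 -0.   -0.   -0.    0.    0.    0.
  -0.  ]]
```

Request:
{"method": "step_arm", "body": {"plan": [[1, 0, -0.05, 0, 0], [1, 0, -0.06, 0, 0], [1, 0, -0.06, 0.03, 0], [1, 0, -0.06, 0.03, 0], [1, 0, -0.045, 0.03, 0], [1, 0, -0.035, 0.03, 0], [1, 0, -0.025, 0.03, 0], [1, 0, -0.015, 0.03, 0], [1, 0, -0.005, 0.03, 0], [1, 0, 0.005, 0.03, 0], [1, 0, 0.012, 0.03, 0], [1, 0, 0.012, 0.03, 0], [1, 0, 0.012, 0.03, 0], [1, 0, 0.012, 0.03, 0]]}}

```text
time: 7.88
tool_pos: [0.5527, 0.1963, 0.163]
tool_rot: [-3.141, 0.0, 1.646]
contact_force: [-0.3, 0.1, -0.8]
opening: 0.0001
grip_force: 0.0
```

```bash
python3 - <<'E'
from seg import *
i,W=cloud('scene')
save('pics/f.png',cv2.resize(i[60:320,240:460],(440,520)))
o=seg(i,W,(.545,.195)); print(np.median(o['red'],0))
h=cv2.cvtColor(i,cv2.COLOR_RGB2HSV); x,y,z=[W[...,k] for k in range(3)]
u=np.array([np.cos(.075),np.sin(.075)])
m=(h[...,0]>=23)&(h[...,0]<34)&(h[...,1]>150)&(h[...,2]>100)&(np.hypot(x-.57,y-.195)<.09)&(z>.118)
print(m.sum(),np.median(W[m],0))
E
```

```text
[0.5677534  0.20005993 0.16561478]
128 [0.60456505 0.20053278 0.12373641]
```

View pics/f.png

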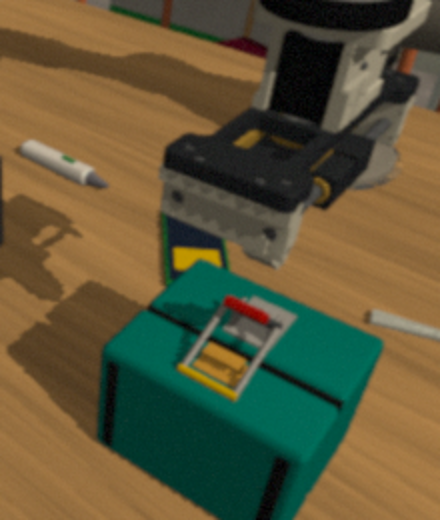

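Request:
{"method": "step_arm", "body": {"plan": [[1, 0, 0.03, -0.01, 0], [1, 0, 0.046, -0.01, 0], [1, 0, 0.046, 0, 0], [1, 0, 0.046, 0.03, 0], [1, 0, 0.046, 0.043, 0], [1, 0, 0.046, 0.043, 0], [1, 0, 0.038, 0.043, 0], [1, 0, 0.03, 0.042, 0], [1, 0, 0.022, 0.041, 0], [1, 0, 0.014, 0.04, 0], [1, 0, 0.007, 0.039, 0], [1, 0, 0, 0.039, 0], [1, 0, -0.005, 0.04, 0], [1, 0, -0.009, 0.04, 0], [1, 0, -0.009, 0.04, 0]]}}

```text
time: 9.8
tool_pos: [0.5564, 0.1969, 0.1369]
tool_rot: [3.105, -0.003, 1.646]
contact_force: [10.8, -2.0, 51.5]
opening: 0.0007
grip_force: 22.2
```

```bash
cat > chk.py <<'E'
from seg import *
import sys
i,W=cloud('scene')
save('pics/%s.png'%sys.argv[1],cv2.resize(i[100:300,250:450],(500,500)))
o=seg(i,W,(.545,.195)); u=np.array([np.cos(.075),np.sin(.075)])
h=cv2.cvtColor(i,cv2.COLOR_RGB2HSV); x,y,z=[W[...,k] for k in range(3)]
m=(h[...,0]>=23)&(h[...,0]<34)&(h[...,1]>150)&(h[...,2]>100)&(np.hypot(x-.57,y-.195)<.09)&(z>.118)
for k,p in (('red',o['red']),('yel',W[m]),('brass',o['brass'])):
    if len(p): q=np.median(p,0); print(k,len(p),'Lx',((q[:2]-[.536,.195])@u).round(4),'z',q[2].round(4))
E
python3 chk.py g
```

```text
red 24 Lx 0.0057 z 0.1717
yel 118 Lx 0.057 z 0.1245
brass 313 Lx 0.0529 z 0.1292
```

View pics/g.png

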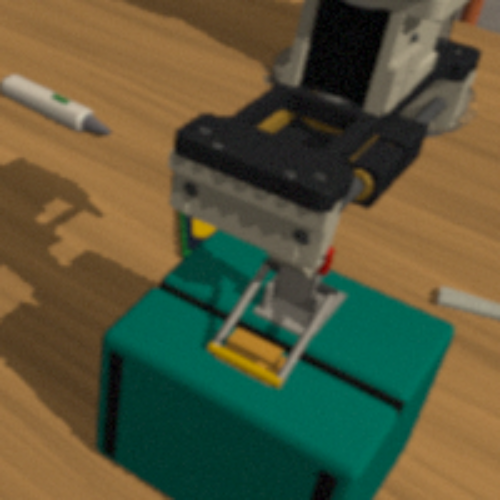

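```bash
python3 - <<'E'
from seg import *
s=observe(); print(s['contact_force'],s['torque'],s['tool_pos'],s['time'])
i,W=cloud('scene'); u=np.array([np.cos(.075),np.sin(.075)])
# image g: px = 250+X/2.5, 100+Y/2.5
for Y in range(240,330,8):
    print(Y,[(round(float((W[100+int(Y/2.5),250+int(X/2.5)][:2]-[.536,.195])@u)*1000),round(float(W[100+int(Y/2.5),250+int(X/2.5),2])*1000)) for X in (270,280,290,300,310,320,330)])
E
```

```text
[11.0666457  -2.4453877  50.81130177] [-0.43290879 -1.51836289  0.04878077] [0.5563686  0.19690904 0.13685909] 9.85
240 [(103, 246), (103, 248), (104, 251), (103, 252), (104, 255), (102, 256), (-247, 2)]
248 [(103, 242), (103, 244), (104, 247), (103, 248), (102, 250), (100, 251), (3, 180)]
256 [(35, 184), (103, 241), (104, 243), (104, 246), (104, 248), (98, 245), (5, 177)]
264 [(2, 153), (27, 176), (35, 185), (103, 241), (103, 244), (7, 171), (-220, 0)]
272 [(-30, 121), (4, 152), (4, 156), (29, 179), (22, 176), (5, 165), (-56, 121)]
280 [(2, 140), (4, 145), (4, 148), (3, 151), (5, 155), (-40, 122), (-46, 121)]
288 [(4, 137), (3, 139), (3, 143), (4, 147), (4, 150), (3, 152), (1, 153)]
296 [(3, 131), (1, 133), (2, 137), (2, 140), (3, 144), (-6, 140), (4, 151)]
304 [(-1, 122), (-6, 121), (2, 132), (3, 136), (2, 138), (9, 147), (-24, 123)]
312 [(6, 123), (1, 122), (-3, 122), (-6, 122), (8, 138), (14, 147), (-18, 123)]
320 [(11, 120), (9, 122), (5, 122), (2, 123), (21, 142), (-6, 122), (-12, 120)]
328 [(16, 120), (13, 120), (12, 123), (7, 122), (24, 140), (-2, 121), (-7, 120)]
```

Request:
{"method": "step_arm", "body": {"plan": [[1, 0, 0.013, -0.02, 0], [1, 0, 0.04, -0.02, 0], [1, 0, 0.04, 0, 0], [1, 0, 0.04, 0.007, 0], [1, 0, 0.03, 0.007, 0], [1, 0, 0.02, 0.007, 0], [1, 0, 0.013, 0.007, 0], [1, 0, 0.008, 0.008, 0], [1, 0, 0.003, 0.009, 0], [1, 0, -0.002, 0.01, 0], [1, 0, -0.002, 0.01, 0]]}}

```text
time: 11.28
tool_pos: [0.5423, 0.1955, 0.113]
tool_rot: [3.141, -0.0, 1.646]
contact_force: [3.0, 0.3, 0.1]
opening: 0.0007
grip_force: 1.7
```

```bash
python3 chk.py g2
```

```text
red 23 Lx -0.0154 z 0.1696
yel 45 Lx 0.0493 z 0.1242
brass 268 Lx 0.0488 z 0.1307
```

View pics/g2.png

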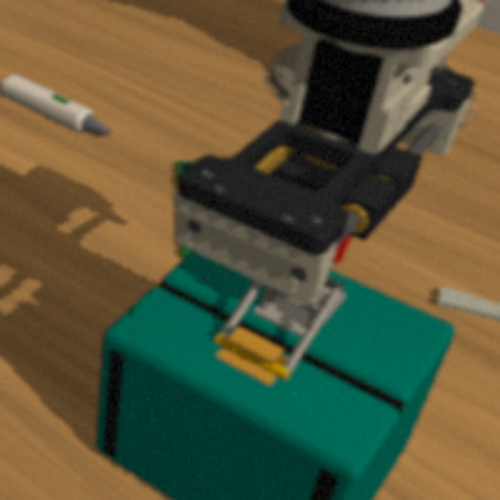

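Request:
{"method": "step_arm", "body": {"plan": [[1, 0, -0.006, 0.001, 0], [1, 0, -0.011, -0.002, 0], [1, 0, -0.015, -0.004, 0], [1, 0, -0.02, -0.005, 0], [1, 0, -0.025, -0.004, 0], [1, 0, -0.029, -0.001, 0], [1, 0, -0.032, 0.002, 0], [1, 0, -0.035, 0.006, 0], [1, 0, -0.037, 0.009, 0], [1, 0, -0.037, 0.011, 0], [1, 0, -0.037, 0.011, 0]]}}

```text
time: 12.7
tool_pos: [0.5049, 0.1927, 0.104]
tool_rot: [3.141, 0.0, 1.646]
contact_force: [-6.0, -2.3, 18.2]
opening: 0.0004
grip_force: 9.0
```

```bash
python3 chk.py g3
```

```text
red 5 Lx -0.0292 z 0.1353
yel 36 Lx 0.046 z 0.1264
brass 323 Lx 0.046 z 0.1276
```

Request:
{"method": "step_arm", "body": {"plan": [[1, 0, 0, 0.002, 0], [1, 0, 0, 0.002, 0], [1, 0, 0, -0.02, 0], [1, 0, 0, -0.08, 0], [1, 0, -0.05, -0.13, 0], [1, 0, -0.1, -0.15, 0], [1, 0, -0.1, -0.15, 0], [1, 0, -0.1, -0.15, 0]]}}

```text
time: 13.75
tool_pos: [0.4054, 0.1852, 0.2517]
tool_rot: [3.142, 0.0, 1.646]
contact_force: [0.3, -0.4, -0.3]
opening: 0.0007
grip_force: 0.0
```

```bash
python3 chk.py g4
```

```text
red 119 Lx -0.0371 z 0.1382
yel 25 Lx 0.0452 z 0.1259
brass 293 Lx 0.0454 z 0.1311
```

View pics/g4.png

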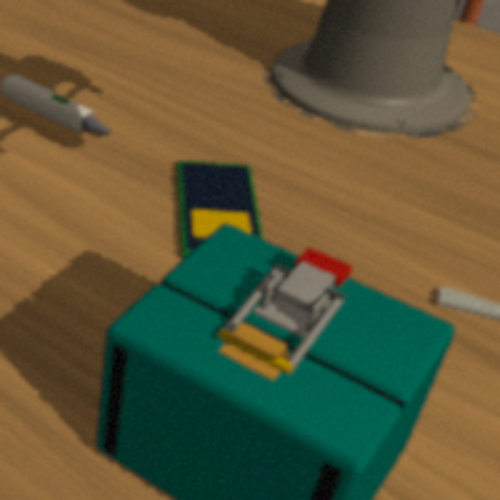

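The lever lies flat: the red tip is at (325,265) and its top is at z 0.138, level with the hinge. The bar at (255,345) is caught under the hook, and the robot is clear.

```bash
python3 -c "
from cell import *
print(hand_in())"
```

```text
the job is handed in; nothing more can be done
None
```

The teal case is latched: in the last picture its lever was folded flat and holding by itself, with the bar caught under the brass hook. The robot had pulled clear by 13.75 s, the grey case was not touched, and I handed the job in; no verdict came back. The first two swings passed over the bar because the real fingertips end about 35 mm short of the reported TCP. One lever push also jammed briefly at about 51 N before I redid it lower.

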